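# Set the portioning board for a cut and hold the stop arm at the mark

### The job

Slide the green heel block onto the short steel rail of the portioning board until it clicks fully home, and let go of it. Then squeeze the red lock button on the stop arm's head to free the arm, pull the arm out until its pointer stands at the red cursor on the ruler, and hold it there, because it springs back when let go: finish while still holding it at the mark. Leave the cursor, the jars and the vegetable tray where they are.

Things in the scene. Friction and masses are not known exactly. Their poses are not given: they have to be found in the camera images.
- station: Portioning board fixed on the counter, light wood, 16 mm thick; origin on the counter, z up. Covers x -95..115, y -180..190 mm. Carries: steel rail at x 45; grey stop-arm housing x -68..-32, y -165..-10, top 46 mm above the counter; dark catch finger at its +y end, x -31..-20, y -4..1, top 78 mm; ruler along the +x edge.
- heel_home (a point): On the board's top (16 mm above the counter): where the heel block's origin is when fully home; axes as the board's. The rail, 20 mm wide, 14 mm high, runs along board y from 25.5 mm on this point's -y side (round nose) to 29.5 mm on its +y side. Set the block flat on the bare board before the nose (95 mm long), its origin 70 mm to the -y side of this point, and push it on towards +y.
- detent (a point): Midway between two brass spring balls, one on each side of the rail, 14.5 mm to the +y side of heel_home and 9 mm above the board. The block's walls squeeze them for about the last 11 mm (some 6 N to push); at home they snap into the block's side windows and its back wall meets the rail's nose.
- heel: Loose green heel block, 44 (x) x 63 (y) mm, 63 mm high, 0.15 to 0.3 kg; origin at the centre of its underside. Lower 28 mm: channel along y underneath, 28 mm wide, 18 mm high, open at the +y end (white stripe on top), closed at the -y end. On top a fin 20 mm thick in x, 44 mm long in y, from 28 to 63 mm height: pinch it across x from above. Goes on with its +y along the board's +y.
- stop_arm: Telescoping stop arm, slides out along board +y up to 135 mm; starts fully in, locked; a spring pulls it back with 3 to 5 N. Origin at counter level under the head: a grey block 28 mm in x, 40 mm in y, top 95 mm above the counter, red lock button on its +x side. A low link (top 39 mm) leads in +x to a gate: posts 63 and 127 mm from the origin, crossbar top 74 mm above the counter.
- lock_button (a joint): Red square lock button, 24 x 24 mm, on the head's +x side, centred 74 mm above the counter. Value: how far it is pressed towards board -x, 0 (out) to 0.010 m (fully in); sprung, 3 N at first touch, 6 N fully in. From 0.005 m the arm is free. There is no lock along the way out, only at the fully-in end.
- head_grip (a point): Where to pinch the head from above, across board x: midway between the head's plain -x face (16 mm away) and the button's face when fully pressed (16 mm away; 26 mm when it is out, so open the fingers to 60 mm or more). 74 mm above the counter, 21 mm below the head's top. Moves with the arm.
- pointer (a point): Tip of the black pointer on the gate's far (+x) post, just over the ruler; moves with the arm along the board's y. Black ruler ticks every 10 mm start at the pointer's fully-in place.
- cursor_mark (a point): Thin line of the red cursor (14 x 14 x 16 mm block at the board's +x edge) on the ruler: the wanted setting. The pointer is at the mark when both have the same y in the board's frame. Stiff to slide, to be left alone.
- jar_red: Clear jar with red lid, 76 mm across, 110 mm high, bystander. Origin at the centre of its underside.
- jar_white: Amber jar with white lid, 72 mm across, 100 mm high, bystander. Origin at the centre of its underside.
- veg_tray: Steel tray 120 x 200 x 25 mm with two cucumbers (top 45 mm), bystander. Origin at the centre of its underside.
Mind the look-alikes: they are no part of the job. Of the things that look like the heel, the middle-sized one is meant.

How it is judged:
By the outcome, as a careful person would: the job done as asked, in the order asked, and still so for the second after the job is handed in, while the arm keeps its last pose, push and grip.
It also fails if it takes over 61 s, if anything falls off the work surface, if the arm or the gripper's body presses on something with over 40 N, if the wrist force passes 120 N, or if a joint passes its speed limit or range.

### The arm

A 6-joint arm with a two-finger parallel gripper is mounted at the origin on the work surface. World frame = base frame: x ahead of the robot, y to its left, z up, the work surface at z = 0. Lengths are in m, angles in rad, forces in N, time in s.
With the tool pointing down it reaches from about 0.35 to 0.95 m from the base axis. Payload 17.4 kg.
Tool frame: the origin (TCP) lies at the very end of the fingers, on their centre line; the grasp point (between the pads) lies 19 mm behind it (manip.grasp_offset is the distance from the TCP to the grasp point, in m); z points along the fingers, y is the line along which they close (so a half turn about z gives the same grasp; the last joint's range is limited). The gripper opens to 93 mm and grips with 3 to 60 N. Pads are 15 mm wide; open, the fingers measure 128 mm over their backs; the gripper's body (75 mm by 188 mm) begins 65 mm behind the grasp point.
Start: joints at [-1.265, 0.116, 1.442, -0, 1.584, -0.038], TCP at [0.228, -0.636, 0.196] pointing down, gripper open.
Joint ranges: [-2.83, 2.83], [-0.83, 2.19], [0.07, 2.5], [-1.14, 4.28], [0.01, 3], [-2.97, 2.97]. Speed limits (rad/s): [1.89, 1.89, 2.22, 3.14, 3.14, 3.14].

### API

Orientations are given as a unit quaternion [x, y, z, w].
In Python, from bench import manip, imaging gives the robot as it stands.
- The arm moves only by the shell command python3 -m pendant 'ROWS' [OPENING]. ROWS is a JSON list of rows, 1 to 20 of them, each of 6 numbers: dx, dy, dz in m, then a rotation vector rx, ry, rz in rad; each row is the pose to reach, as a shift and turn from the pose commanded when the command began, along the tool's axes at that moment; what a row does not reach only later rows make up. A row lasts 1/8 s, in which the tool goes at most 0.0625 m and 0.188 rad, less where a joint would pass 70% of its speed; a pose out of reach is approached as far as the arm can. OPENING is the opening from 0.0 (shut) to 1.0 (fully open), set as the command begins (- or left out keeps the last). The fingers move at their own pace and stop on an object; the grip force is fixed at half the most. Time passes only in rows, so rows that do not move let the fingers close. It prints the time, the measured TCP pose, the force, the opening and the grip force at its end.
- manip.state(): the state, without advancing time (a new reading comes with each control period).
- imaging.snapshot(name): name is "scene" or "top" or "wrist"; returns the picture (480x640x3 uint8, blue, green, red); there is no depth.
- imaging.get_calibration(name): a dict with "intrinsics" (3x3 intrinsics, pixels), "distortion" ([k1, k2, p1, p2, k3] as OpenCV has them; the pictures are not rectified), "R" (3x3) and "t" (3): a world point X has camera coordinates R X + t; the wrist camera has in their place "mount" (4x4, takes a point from camera to tool coordinates, whose origin is the TCP and whose axes are the flange's). Camera axes: x right, y down, z forward; pixel columns grow to the right and rows downward; lengths in m; the calibration is good to about 2 mm. A picture is of the moment at which its call begins: read the wrist's pose just before it. get_calibration takes no time and is no camera call.
- manip.sign_off(): hands the job in; it is judged then, once.
Trained networks look in the newest picture that a camera, given by its name, has taken for a name from the list of things; names that differ only in an ending like _2 or _b are one class to them, and where a whole thing is asked for, a point or a joint stands for the part that bears it (a point fixed in the world has none). Each returns a list of dicts, best first, with "confidence" (0 to 1); they miss things now and then, are a little off and sometimes report something else, mostly with a low value. They report only what shows in the picture. A call takes as long as a camera call. They do not tell look-alikes from the thing itself.
- imaging.boxes_of(camera, target): "point" ([column, row] in pixels, amid what is visible of it).
The state is a dict: "time": time; "qpos": joint angles; "qd": joint speeds; "joint_efforts": joint torques, N m; "tool_pos": TCP position; "tool_rot": TCP orientation; "wrist_force": force on the tool from outside, world axes, zero at the start; "moment": the same for the moment, N m; "grip_width": opening from 0.0 (shut) to 1.0 (fully open); "grasp_force": force on a finger pad.
Only numpy, scipy, OpenCV 4.12 (cv2) and the standard library are available. Lean on these libraries where they do the work, as an engineer would, in place of code of your own. Each camera call takes 0.05 s, during which the arm holds its last target. There are 200 camera calls.

## Working session

There is one attempt and no reset: what is moved stays moved. The work goes in short steps, Python scripts to look and compute and a shell command to move; the robot and the scene stay as the last step left them, time stands still between calls to the robot, and variables do not carry over. Pictures are saved under pics/ and viewed, at most 10 in all, crops included, and the job is handed in when it is done.

```bash
ls; mkdir -p pics
python3 - <<'E'
from bench import manip, imaging
import cv2
for c in ("scene","top"):
    im=imaging.snapshot(c); cv2.imwrite(f"pics/{c}0.png",im)
    for n in ["station","heel","stop_arm","lock_button","pointer","cursor_mark","detent","heel_home","head_grip","jar_red","jar_white","veg_tray"]:
        try: print(c,n,[(([round(v) for v in d["point"]]),round(d["confidence"],2)) for d in imaging.boxes_of(c,n)])
        except Exception as e: print(c,n,e)
    k=imaging.get_calibration(c); print(k)
print(manip.state())
E
```

```text
pics
scene station [([325, 255], 0.58)]
scene heel [([205, 311], 0.78), ([134, 296], 0.62), ([205, 279], 0.56)]
scene stop_arm [([334, 234], 0.92)]
scene lock_button [([333, 236], 0.69), ([331, 222], 0.51)]
scene pointer [([332, 234], 0.79)]
scene cursor_mark [([278, 324], 0.57)]
scene detent [([326, 257], 0.84)]
scene heel_home [([327, 259], 0.96)]
scene head_grip [([334, 238], 0.62)]
scene jar_red [([280, 325], 0.92)]
scene jar_white []
scene veg_tray [([455, 220], 0.91)]
{'intrinsics': array([[498.88234085,   0.        , 317.64305754],
       [  0.        , 498.88234085, 245.5539911 ],
       [  0.        ,   0.        ,   1.        ]]), 'distortion': array([0.02377923, 0.        , 0.        , 0.        , 0.        ]), 'R': array([[ 0.3184265 ,  0.94794396,  0.00260977],
       [ 0.5647406 , -0.18749097, -0.80368849],
       [-0.76136234,  0.25738956, -0.59504454]]), 't': array([-0.19671746, -0.26436751,  1.49752524])}
top station [([297, 278], 0.66)]
top heel [([463, 279], 0.96), ([407, 279], 0.78), ([408, 244], 0.57)]
top stop_arm [([289, 293], 0.72)]
top lock_button [([290, 294
[... 850 characters left out ...]
73])}
{'time': 1.3, 'qpos': array([-1.26478633e+00,  1.15991430e-01,  1.44158892e+00,  6.24167266e-06,
        1.58399984e+00, -3.77964344e-02]), 'qd': array([-0.00089166, -0.00026171,  0.00077123,  0.00158032,  0.00055511,
        0.00062737]), 'joint_efforts': array([ 1.55787493e-03, -7.21023703e+01, -6.22748709e+01,  7.80733908e-02,
        1.83190126e-02,  2.84007160e-05]), 'tool_pos': array([ 0.22752298, -0.63550835,  0.1961588 ]), 'tool_rot': array([9.85260985e-01, 1.71057862e-01, 3.92554214e-06, 5.75692993e-06]), 'wrist_force': array([ 0.31424622, -0.0939919 , -1.22883267]), 'moment': array([ 0.00803821, -0.01546544,  0.03739281]), 'grasp_force': 0.0, 'grip_width': 0.9972393345205008}
```

View pics/scene0.png

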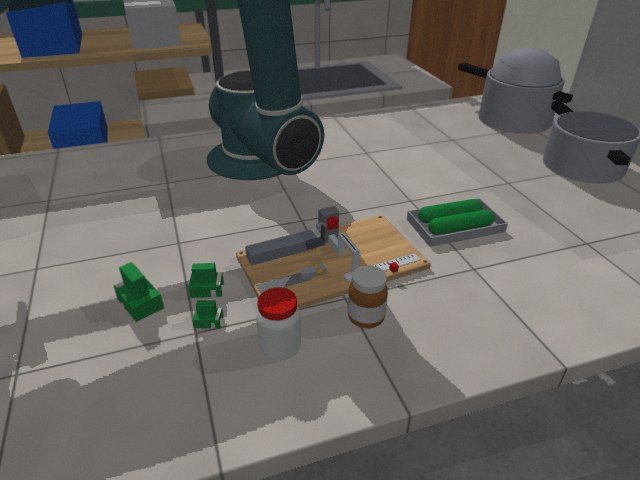

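```bash
python3 -c "
import cv2
im=cv2.imread('pics/top0.png')[170:370,110:510]
cv2.imwrite('pics/top0c.png',cv2.resize(im,(800,400),interpolation=cv2.INTER_CUBIC))"
```

```text
(no output)
```

View pics/top0c.png

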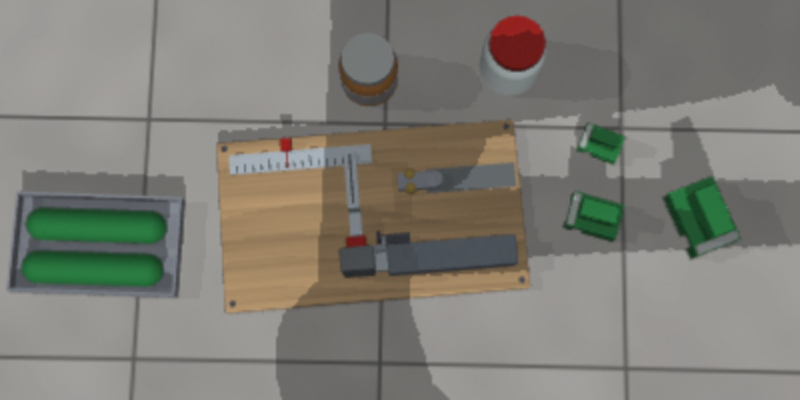

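The scene shows three green heel blocks, the station in the middle, the jars near the front edge (red 280,325; white/amber 367,297) and the tray at 455,220.
Heel candidates in the top image: large (463,279), middle (407,279), small (409,242). By the description the middle-sized one at (407,279) is meant. I'll check this by measuring and with a wrist close-up.

```bash
cat > h.py <<'E'
import numpy as np, cv2
from scipy.spatial.transform import Rotation as Ro
from scipy.optimize import least_squares
from bench import manip, imaging
def cam(name, st=None):
    k=imaging.get_calibration(name); K=k["intrinsics"]; D=k["distortion"]
    if name=="wrist":
        T=np.eye(4); T[:3,:3]=Ro.from_quat(st["tool_rot"]).as_matrix(); T[:3,3]=st["tool_pos"]
        W=T@np.array(k["mount"]); R=W[:3,:3].T; t=-R@W[:3,3]
    else: R,t=k["R"],k["t"]
    return K,D,np.array(R),np.array(t)
def proj(c,X):
    K,D,R,t=c; return cv2.projectPoints(np.atleast_2d(np.float64(X)),cv2.Rodrigues(R)[0],t,K,D)[0][:,0]
def ray(c,uv,z):
    K,D,R,t=c; p=cv2.undistortPoints(np.float64(uv).reshape(-1,1,2),K,D)[:,0]
    d=np.c_[p,np.ones(len(p))]@R; o=-R.T@t
    return o+d*((z-o[2])/d[:,2])[:,None]
def fitpose(c,uv,P,z0,x0):   # planar pose x,y,yaw of body points P (m, z above counter) 
    P=np.float64(P)
    def w(x): 
        Q=P.copy(); Q[:,:2]=P[:,:2]@Ro.from_euler('z',x[2]).as_matrix()[:2,:2].T+x[:2]; return Q
    r=least_squares(lambda x:(proj(c,w(x))-uv).ravel(),x0); return r.x,np.abs(r.fun).reshape(-1,2).max(1)
def world(x,P):
    P=np.atleast_2d(np.float64(P)).copy(); P[:,:2]=P[:,:2]@Ro.from_euler('z',x[2]).as_matrix()[:2,:2].T+x[:2]; return P
def rel(pos,yaw_y):
    """shift in present tool axes to TCP pos; rotation rz so that tool y lies along world angle yaw_y"""
    st=manip.state(); R=Ro.from_quat(st["tool_rot"]).as_matrix()
    a=np.arctan2(R[1,1],R[0,1]); d=(yaw_y-a+np.pi/2)%np.pi-np.pi/2
    return R.T@(np.array(pos)-st["tool_pos"]), -d
E
python3 - <<'E'
from h import *
np.set_printoptions(precision=4,suppress=True)
c=cam("top")
uv=np.array([[217,143],[513,121],[528,287],[226,312]])/2+[110,170]
P=np.array([[115,190,16],[115,-180,16],[-95,-180,16],[-95,190,16]])/1e3
x,e=fitpose(c,uv,P,0,[.5,-.05,0]); print("board",x,e)
# heels: approx mid height
for n,p in dict(big=(463,279),mid=(407,279),small=(409,242)).items(): print(n,ray(c,[p],.03))
for n,p in dict(red=(516,44),white=(368,60)).items(): print(n,ray(c,[np.array(p)/2+[110,170]],.105))
print("cursor", ray(c,[np.array((287,150))/2+[110,170]],.02), "home",world(x,[.045,0.02,.016]))
print(imaging.get_calibration("wrist"))
E
```

```text
board [0.5399 0.0446 0.097 ] [0.6575 0.7331 1.295  0.9367]
big [[ 0.5506 -0.3541  0.03  ]]
mid [[ 0.5479 -0.2192  0.03  ]]
small [[ 0.6396 -0.2253  0.03  ]]
red [[ 0.7423 -0.1176  0.105 ]]
white [[0.7194 0.0567 0.105 ]]
cursor [[0.6269 0.1562 0.02  ]] home [[0.5827 0.0689 0.016 ]]
{'intrinsics': array([[360.6222,   0.    , 323.5259],
       [  0.    , 360.6222, 237.3883],
       [  0.    ,   0.    ,   1.    ]]), 'distortion': array([-0.0339,  0.    ,  0.    ,  0.    ,  0.    ]), 'mount': array([[-0.0004, -0.9644, -0.2645,  0.0721],
       [ 1.    , -0.0003, -0.0004, -0.0005],
       [ 0.0003, -0.2645,  0.9644, -0.1886],
       [ 0.    ,  0.    ,  0.    ,  1.    ]])}
```

Run:
```python
from h import *
print(rel([.548,-.222,.17],-.26))
```

```text
(array([ 0.44110466, -0.28128528,  0.02615778]), np.float64(-0.9669898148378424))
```

```bash
python3 -m pendant '[[0.22,-0.14,0.013,0,0,-0.48],[0.22,-0.14,0.013,0,0,-0.48],[0.22,-0.14,0.013,0,0,-0.48],[0.22,-0.14,0.013,0,0,-0.48],[0.441,-0.281,0.026,0,0,-0.967],[0.441,-0.281,0.026,0,0,-0.967],[0.441,-0.281,0.026,0,0,-0.967],[0.441,-0.281,0.026,0,0,-0.967],[0.441,-0.281,0.026,0,0,-0.967],[0.441,-0.281,0.026,0,0,-0.967],[0.441,-0.281,0.026,0,0,-0.967]]'
python3 - <<'E'
from h import *
st=manip.state(); im=imaging.snapshot("wrist"); cv2.imwrite("pics/w1.png",im); np.savez("w1.npz",**st)
print(st["tool_pos"],st["wrist_force"],[(d["point"],d["confidence"]) for d in imaging.boxes_of("wrist","heel")])
E
```

```text
time: 2.68
tool_pos: [0.5476, -0.2229, 0.1702]
tool_rot: [0.793, 0.609, -0.0, 0.0]
wrist_force: [0.4, -0.2, -1.5]
grip_width: 0.999
grasp_force: 0.0
[ 0.54760524 -0.22292592  0.1702135 ] [ 0.4104119  -0.1803568  -1.53811861] [([420.1, 198.2], 0.88), ([363.0, 321.5], 0.86), ([328.3, 210.6], 0.81)]
```

View pics/w1.png

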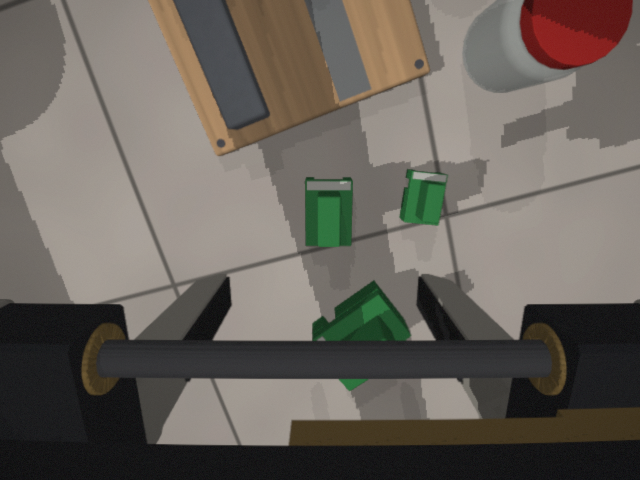

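Run:
```python
from h import *
st=dict(np.load("w1.npz")); c=cam("wrist",st); im=cv2.imread("pics/w1.png")
cv2.imwrite("pics/w1c.png",cv2.resize(im[165:255,295:455],None,fx=5,fy=5,interpolation=cv2.INTER_CUBIC))
b,g,r=[im[:,:,i].astype(int) for i in range(3)]
m=((g-np.maximum(b,r))>25).astype(np.uint8); n,l,s,_=cv2.connectedComponentsWithStats(m)
i=l[212,328]; print(s[i]); 
# include white stripe: fit hull silhouette without the stripe unknown; test with whole base
Y,X=np.nonzero(l==i); 
def hull(x,fy):
    P=[[sx*.022,sy*.0315,z] for sx in(-1,1) for sy in(-1,1) for z in(0,.028)]
    P2=[[sx*.01,fy+sy*.022,.063] for sx in(-1,1) for sy in(-1,1)]
    return [cv2.convexHull(proj(c,world(x,P)).astype(np.float32)),cv2.convexHull(proj(c,world(x,P2)).astype(np.float32))]
from scipy.optimize import minimize
S=4
x0,y0,w,h=295,165,70,95
light=np.array(cv2.resize(im[y0:y0+h,x0:x0+w],None,fx=S,fy=S,interpolation=cv2.INTER_LINEAR)).astype(int)
M=((light[:,:,1]-light[:,:,2])>25)|(light.min(2)>0)&False
# add white stripe: bright rows within block columns
W=(light.min(2)>150); W[:, :]=W&False
def ren(x,fy):
    R=np.zeros(M.shape,np.uint8)
    for hh in hull(x,fy): cv2.fillConvexPoly(R,np.int32(((hh[:,0]-[x0,y0]+.5)*S-.5)*16),1,shift=4)
    return R.astype(bool)
best=None
for fy in(-.0095,-.005,0,):
    f=lambda x:-np.sum(M&ren(x,fy))+ .3*np.sum(ren(x,fy)&~M)+1.0*np.sum(M&~ren(x,fy))
    r=minimize(f,[.548,-.222,-.26],method="Nelder-Mead",options=dict(initial_simplex=[[.55,-.222,-.26],[.545,-.22,-.26],[.548,-.226,-.26],[.548,-.222,-.2]],maxiter=300))
    print(fy,r.x,r.fun,M.sum())
```

```text
[ 305  178   48   69 2517]
-0.0095 [ 0.54969643 -0.22617243 -0.27074363] -36244.7 42741
-0.005 [ 0.55041046 -0.22435799 -0.25825029] -36226.4 42741
0 [ 0.55191452 -0.21870602 -0.26240492] -39670.5 42741
```

View pics/w1c.png

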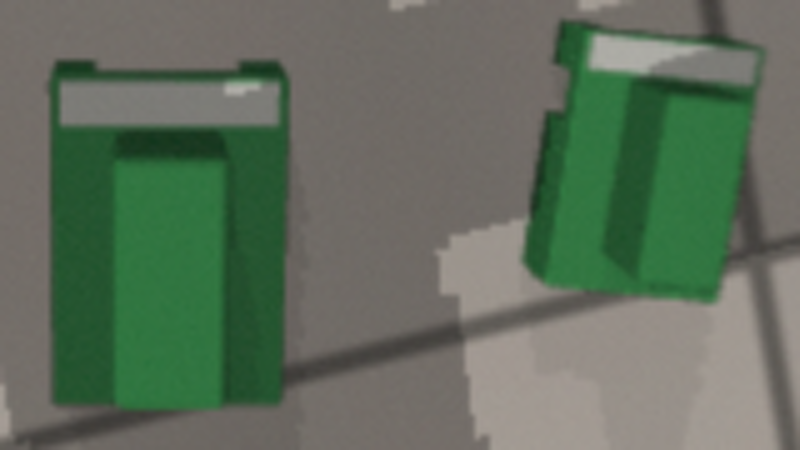

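The crop shows the middle block (left) with its stripe facing the board, and the smaller look-alike on the right (420,198). Now I'll fit its pose from the corners.

Run:
```python
from h import *
st=dict(np.load("w1.npz")); c=cam("wrist",st)
uv=(np.array([[52,72],[288,72],[283,404],[52,404],[115,158],[227,158],[223,408],[115,408]])+.5)/5-.5+[295,165]
for k in(1.,):
  for fy in(0,-.005,-.0095):
    P=[[-22,31.5,28],[22,31.5,28],[22,-31.5,28],[-22,-31.5,28]]+[[-10,fy*1e3+22,63],[10,fy*1e3+22,63],[10,fy*1e3-22,63],[-10,fy*1e3-22,63]]
    x,e=fitpose(c,uv,np.array(P)/1e3,0,[.548,-.222,-.26]); print(fy,x,e.round(1))
x,e=fitpose(c,uv[4:],np.array(P)[4:]/1e3,0,[.548,-.222,-.26]); print(x,e)
```

```text
0 [ 0.55198491 -0.2181253  -0.26349997] [0.7 0.4 0.2 0.1 0.9 1.  1.  0.7]
-0.005 [ 0.55269767 -0.21548757 -0.26371671] [2.8 2.6 2.5 2.7 2.  2.  3.  2.9]
-0.0095 [ 0.55333338 -0.21313853 -0.26387454] [5.5 5.3 5.  5.1 4.4 4.5 5.3 5.2]
[ 0.55433832 -0.20909998 -0.26404397] [0.9386001  0.90979152 0.88852711 0.85862578]
```

Run:
```python
from h import *
print(rel([.552,-.218,.032],-.2635))
```

```text
(array([0.00630072, 0.00303238, 0.13830156]), np.float64(0.0022173989488660784))
```

```bash
python3 -m pendant '[[0.006,0.003,0.04,0,0,0],[0.006,0.003,0.08,0,0,0],[0.006,0.003,0.115,0,0,0],[0.006,0.003,0.138,0,0,0],[0.006,0.003,0.138,0,0,0]]' 0.6 && python3 -m pendant '[[0,0,0,0,0,0],[0,0,0,0,0,0],[0,0,0,0,0,0],[0,0,0,0,0,0]]' 0.0
```

```text
time: 3.4
tool_pos: [0.5511, -0.2177, 0.0307]
tool_rot: [0.793, 0.609, -0.001, -0.001]
wrist_force: [0.5, -0.2, -0.3]
grip_width: 0.606
grasp_force: 0.0
time: 3.9
tool_pos: [0.5526, -0.2173, 0.0326]
tool_rot: [0.793, 0.609, 0.0, 0.0]
wrist_force: [0.4, -0.8, 0.9]
grip_width: 0.22
grasp_force: 0.7
```

```bash
python3 -m pendant '[[0,0,0,0,0,0],[0,0,-0.02,0,0,0],[0,0,-0.07,0,0,0],[0,0,-0.12,0,0,0],[0,0,-0.12,0,0,0]]'
python3 - <<'E'
from h import *
x=np.array([.5399,.0446,.097]); p=world(x,[.045,-.1295,.15])[0]; print(p, rel(p,.097))
E
```

```text
time: 4.53
tool_pos: [0.5539, -0.2179, 0.1578]
tool_rot: [0.793, 0.609, 0.002, 0.003]
wrist_force: [0.3, 0.1, -3.1]
grip_width: 0.209
grasp_force: 30.0
[ 0.59723027 -0.07993309  0.15      ] (array([0.14448479, 0.00635141, 0.00767127]), np.float64(-0.3569730082364799))
```

```bash
python3 -m pendant '[[0.05,0.002,0.0,0,0,-0.12],[0.10,0.004,0.0,0,0,-0.25],[0.144,0.006,0.0,0,0,-0.357],[0.144,0.006,0.0,0,0,-0.357],[0.144,0.006,0.0,0,0,-0.357],[0.144,0.006,0.0,0,0,-0.357],[0.144,0.006,0.0,0,0,-0.357]]'
python3 - <<'E'
from h import *
st=manip.state(); im=imaging.snapshot("wrist"); cv2.imwrite("pics/w2.png",im); np.savez("w2.npz",**st)
print(st["tool_pos"],st["tool_rot"])
E
```

```text
time: 5.4
tool_pos: [0.595, -0.0804, 0.1521]
tool_rot: [0.673, 0.74, -0.0, -0.0]
wrist_force: [0.1, 0.7, -2.2]
grip_width: 0.211
grasp_force: 30.0
[ 0.59504057 -0.08042339  0.15211294] [ 6.72501334e-01  7.40095906e-01 -5.64176226e-05 -4.05462894e-05]
```

View pics/w2.png

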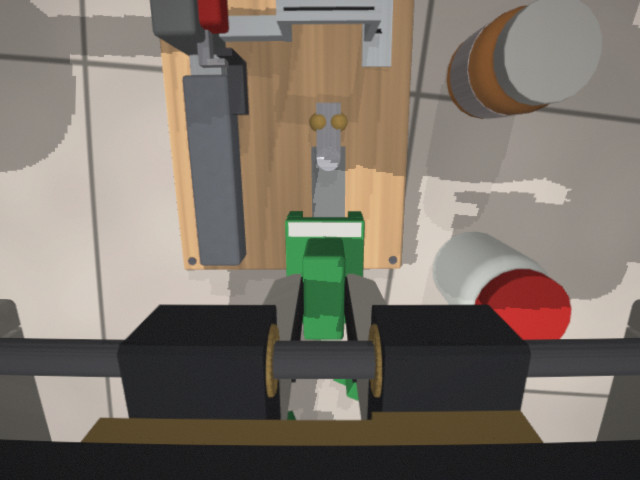

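The wrist view shows the board, rail with balls near (317,122)/(340,122) and nose near (328,162). The held heel is aligned, with its stripe at row 230. I'll zoom in to pick the features.

```bash
python3 -c "
import cv2
im=cv2.imread('pics/w2.png')[90:280,165:425]
cv2.imwrite('pics/w2c.png',cv2.resize(im,None,fx=3,fy=3,interpolation=cv2.INTER_CUBIC))"
```

```text
(no output)
```

View pics/w2c.png

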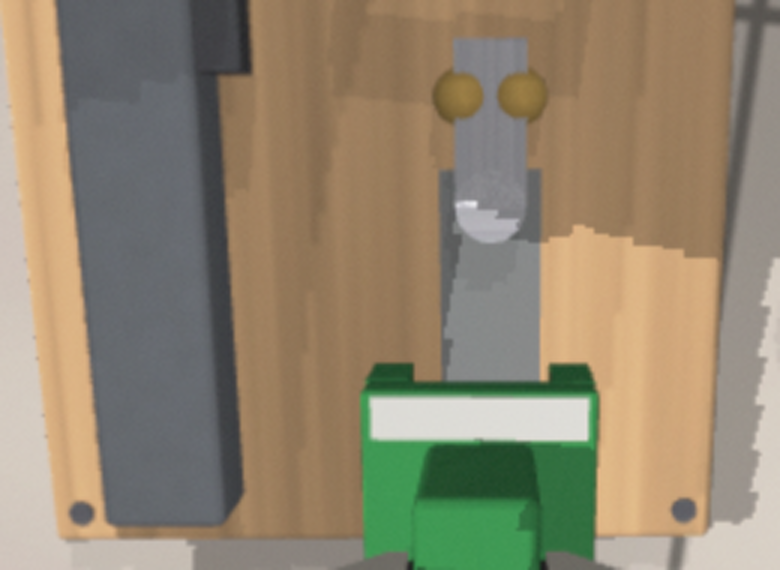

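Run:
```python
from h import *
np.set_printoptions(precision=4,suppress=True)
st=dict(np.load("w2.npz")); c=cam("wrist",st)
f=lambda q:(np.array(q)+.5)/3-.5+[165,90]
uv=f([[60,538],[708,532],[107,523],[225,523],[454,38],[526,38],[458,96],[522,96]])
hy0=-.0595
def P(hy): return np.array([[-.095,-.18,.016],[.115,-.18,.016],[-.068,-.165,.046],[-.032,-.165,.046],[.035,hy+.0295,.03],[.055,hy+.0295,.03],[.036,hy+.0145,.025],[.054,hy+.0145,.025]])
r=least_squares(lambda x:(proj(c,world(x,P(x[3])))-uv).ravel(),[.54,.045,.097,hy0]); x=r.x
print(x, r.fun.reshape(-1,2).round(1).tolist())
r2=least_squares(lambda v:(proj(c,world(v,P(hy0)))-uv).ravel(),[.54,.045,.097]); print(r2.x,np.abs(r2.fun).max())
bx=x[:3]
nose=ray(c,f([[490,243]]),.02); R=lambda p:(p-np.r_[bx[:2],0])@Ro.from_euler('z',bx[2]).as_matrix()
print("nose in board",R(nose))
hz=st["tool_pos"][2]-.0046
print("heel front in board",R(ray(c,f([[362,392],[597,392]]),hz)), "tcp in board",R(st["tool_pos"]))
a=Ro.from_quat(st["tool_rot"]).as_matrix(); print("tool y angle",np.arctan2(a[1,1],a[0,1]))
np.save("board.npy",x)
```

```text
[ 0.5394  0.049   0.1055 -0.0617] [[-1.3, -0.1], [1.5, -0.0], [-1.1, 0.4], [0.8, 0.0], [-0.3, 0.1], [0.3, -0.2], [-0.0, 0.2], [0.1, -0.0]]
[0.5399 0.0478 0.101 ] 1.6951067605472758
nose in board [[ 0.0447 -0.0881  0.02  ]]
heel front in board [[ 0.0199 -0.1042  0.1475]
 [ 0.0629 -0.1046  0.1475]] tcp in board [ 0.0417 -0.1345  0.1521]
tool y angle 0.09562959477087217
```

Run:
```python
from h import *
x=np.load("board.npy"); b=x[:3]
print(rel(world(b,[.045,x[3]-.0686,.052])[0],.101))
print("dir +y in tool", Ro.from_quat(manip.state()["tool_rot"]).as_matrix().T@np.r_[-np.sin(.102),np.cos(.102),0])
```

```text
(array([0.00420377, 0.00318396, 0.10014737]), np.float64(-0.00525059818682716))
dir +y in tool [ 9.99980465e-01 -6.25055748e-03  1.35563157e-05]
```

```bash
python3 -m pendant '[[0.004,0.003,0.04,0,0,-0.006],[0.004,0.003,0.075,0,0,-0.006],[0.004,0.003,0.092,0,0,-0.006],[0.004,0.003,0.1,0,0,-0.006],[0.004,0.003,0.1,0,0,-0.006],[0.004,0.003,0.1,0,0,-0.006]]' && python3 -m pendant '[[0,0,0.001,0,0,0],[0,0,0.0025,0,0,0],[0,0,0.0025,0,0,0]]'
```

```text
time: 6.2
tool_pos: [0.5985, -0.0755, 0.0534]
tool_rot: [0.67, 0.743, 0.0, 0.001]
wrist_force: [0.2, 0.4, -3.3]
grip_width: 0.211
grasp_force: 30.0
time: 6.58
tool_pos: [0.5978, -0.0754, 0.0496]
tool_rot: [0.67, 0.743, -0.0, -0.0]
wrist_force: [-0.6, 0.4, -1.6]
grip_width: 0.213
grasp_force: 30.0
```

```bash
python3 -m pendant '[[0.006,0,0.0005,0,0,0],[0.014,0,0.0005,0,0,0],[0.022,0,0.0005,0,0,0],[0.030,0,0.0005,0,0,0],[0.038,0,0.0005,0,0,0],[0.045,0,0.0005,0,0,0],[0.050,0,0.0005,0,0,0],[0.050,0,0.0005,0,0,0]]'
python3 - <<'E'
from h import *
x=np.load("board.npy"); b=x[:3]; st=manip.state()
print((st["tool_pos"]-np.r_[b[:2],0])@Ro.from_euler('z',b[2]).as_matrix(), "home tcp y",x[3]+.0014, st["wrist_force"])
E
```

```text
time: 7.58
tool_pos: [0.5929, -0.0257, 0.0494]
tool_rot: [0.67, 0.743, -0.0, 0.0]
wrist_force: [0.7, -3.3, -0.2]
grip_width: 0.21
grasp_force: 30.0
[ 0.04533656 -0.07988501  0.04941533] home tcp y -0.06026010043708684 [ 0.70958362 -3.29077644 -0.2209176 ]
```

```bash
python3 -m pendant '[[0.005,0,0,0,0,0],[0.010,0,0,0,0,0],[0.014,0,0,0,0,0],[0.014,0,0,0,0,0]]' && python3 -m pendant '[[0.002,0,0,0,0,0],[0.004,0,0,0,0,0],[0.004,0,0,0,0,0]]' && python3 -m pendant '[[0.002,0,0,0,0,0],[0.003,0,0,0,0,0],[0.003,0,0,0,0,0]]'
```

```text
time: 8.07
tool_pos: [0.5927, -0.0126, 0.0515]
tool_rot: [0.67, 0.742, 0.001, 0.002]
wrist_force: [0.1, -6.9, 15.5]
grip_width: 0.214
grasp_force: 30.0
time: 8.45
tool_pos: [0.5924, -0.0087, 0.0518]
tool_rot: [0.67, 0.742, 0.001, 0.002]
wrist_force: [-1.1, -7.4, 17.8]
grip_width: 0.207
grasp_force: 30.0
time: 8.82
tool_pos: [0.5921, -0.0057, 0.0519]
tool_rot: [0.67, 0.742, 0.001, 0.002]
wrist_force: [-1.6, -7.1, 17.3]
grip_width: 0.212
grasp_force: 30.0
```

```bash
python3 -m pendant '[[0.001,0,0,0,0,0],[0.002,0,0,0,0,0],[0.002,0,0,0,0,0]]' && python3 -m pendant '[[0.001,0,0,0,0,0],[0.002,0,0,0,0,0],[0.002,0,0,0,0,0]]'
python3 - <<'E'
from h import *
print(manip.state()["wrist_force"],manip.state()["moment"])
st=manip.state(); im=imaging.snapshot("wrist"); cv2.imwrite("pics/w3.png",im); np.savez("w3.npz",**st)
cv2.imwrite("pics/w3c.png",cv2.resize(im[60:300,200:460],None,fx=2.5,fy=2.5,interpolation=cv2.INTER_CUBIC))
E
```

```text
time: 9.2
tool_pos: [0.5919, -0.0037, 0.0519]
tool_rot: [0.67, 0.742, 0.001, 0.002]
wrist_force: [-1.3, -6.0, 17.7]
grip_width: 0.209
grasp_force: 30.0
time: 9.57
tool_pos: [0.5917, -0.0016, 0.0519]
tool_rot: [0.67, 0.742, 0.001, 0.002]
wrist_force: [-1.4, -6.3, 18.5]
grip_width: 0.21
grasp_force: 30.0
[-1.36385244 -6.31668707 18.46808758] [-1.29052572  0.15337173  0.03379783]
```

View pics/w3c.png

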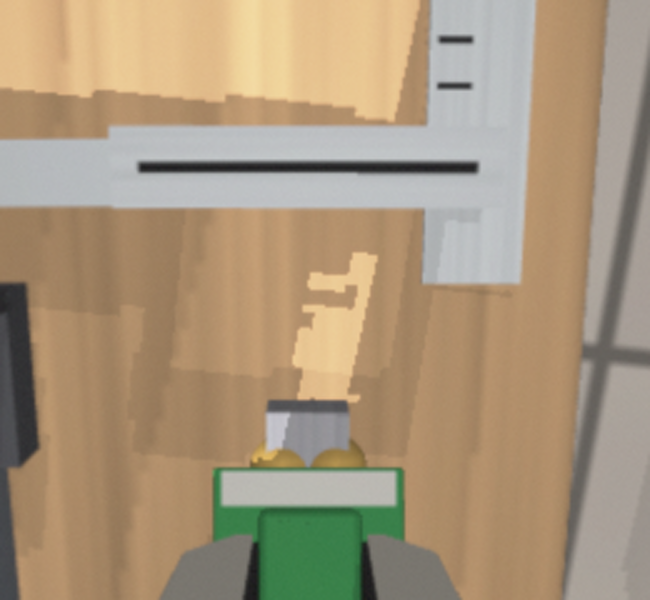

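The heel front is still short of the balls (they show at (313,246) in the frame). It pitched and slid about 15 mm back in the pinch. I'll release it so it settles flat on the rail, then push low on its back wall with closed fingers.

```bash
python3 -m pendant '[[0,0,0,0,0,0],[0,0,0,0,0,0],[0,0,0,0,0,0],[0,0,-0.03,0,0,0],[0,0,-0.07,0,0,0],[-0.05,0,-0.1,0,0,0],[-0.09,0,-0.1,0,0,0],[-0.11,0,-0.1,0,0,0],[-0.11,0,-0.1,0,0,0]]' 0.5
python3 - <<'E'
from h import *
st=manip.state(); im=imaging.snapshot("wrist"); cv2.imwrite("pics/w4.png",im); np.savez("w4.npz",**st)
x=np.load("board.npy"); b=x[:3]
print((st["tool_pos"]-np.r_[b[:2],0])@Ro.from_euler('z',b[2]).as_matrix())
E
```

```text
time: 10.75
tool_pos: [0.6012, -0.1108, 0.1484]
tool_rot: [0.67, 0.742, -0.0, -0.001]
wrist_force: [-0.2, 0.6, 0.3]
grip_width: 0.5
grasp_force: 0.0
[ 0.04464989 -0.16540298  0.14841395]
```

View pics/w4.png

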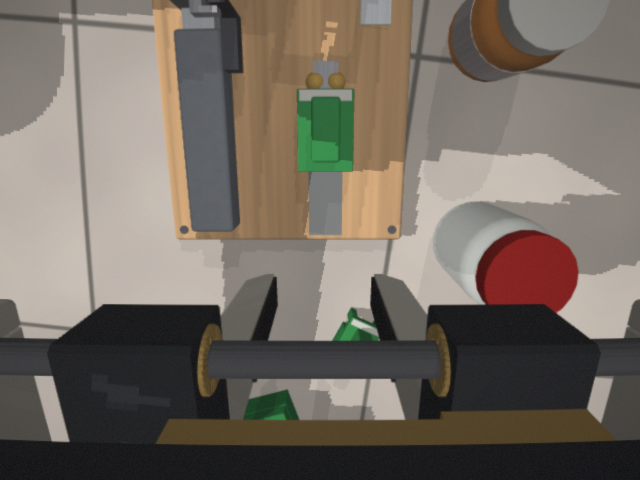

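The heel lies flat and straight on the rail, its front edge (row 89) just before the balls at (313,81)/(337,81) and its back edge at row 171.

Run:
```python
from h import *
st=dict(np.load("w4.npz")); c=cam("wrist",st); x=np.load("board.npy"); b=x[:3]
R=lambda p:(p-np.r_[b[:2],0])@Ro.from_euler('z',b[2]).as_matrix()
print("back",R(ray(c,[[298,171],[354,171]],.044)),"front",R(ray(c,[[298,89],[354,89]],.044)),"balls",R(ray(c,[[314,81],[337,81]],.025)))
print("home back",x[3]-.0315)
back=R(ray(c,[[326,171]],.044))[0,1]
print(rel(world(b,[.045,back-.018,.030])[0],.101))
```

```text
back [[ 0.0228991  -0.11677993  0.044     ]
 [ 0.06787386 -0.11696173  0.044     ]] front [[ 0.02422957 -0.05491263  0.044     ]
 [ 0.0668776  -0.05510549  0.044     ]] balls [[ 0.03597083 -0.04647586  0.025     ]
 [ 0.0545293  -0.04656133  0.025     ]]
home back -0.09316010043708683
(array([0.02959412, 0.00028962, 0.11847047]), np.float64(0.0012887532563823356))
```

```bash
python3 -m pendant '[[0.015,0,0.0,0,0,0],[0.0295,0,0.03,0,0,0],[0.0295,0,0.07,0,0,0],[0.0295,0,0.105,0,0,0],[0.0295,0,0.118,0,0,0],[0.0295,0,0.118,0,0,0],[0.0295,0,0.118,0,0,0]]' 0.0 && python3 -m pendant '[[0.006,0,0,0,0,0],[0.012,0,0,0,0,0],[0.017,0,0,0,0,0],[0.022,0,0,0,0,0],[0.026,0,0,0,0,0],[0.028,0,0,0,0,0],[0.028,0,0,0,0,0]]'
```

```text
time: 11.68
tool_pos: [0.5992, -0.0806, 0.0328]
tool_rot: [0.67, 0.743, 0.001, 0.001]
wrist_force: [-0.7, 0.1, 0.6]
grip_width: 0.002
grasp_force: 0.0
time: 12.55
tool_pos: [0.5956, -0.0529, 0.0312]
tool_rot: [0.67, 0.743, 0.0, 0.0]
wrist_force: [0.4, -1.6, 1.0]
grip_width: 0.01
grasp_force: 1.1
```

```bash
for i in 1 2 3; do python3 -m pendant '[[0.001,0,0,0,0,0],[0.003,0,0,0,0,0],[0.003,0,0,0,0,0]]' | grep -E "tool_pos|wrist"; done
python3 - <<'E'
from h import *
st=manip.state(); x=np.load("board.npy"); b=x[:3]
print((st["tool_pos"]-np.r_[b[:2],0])@Ro.from_euler('z',b[2]).as_matrix())
E
```

```text
tool_pos: [0.5951, -0.0498, 0.0311]
wrist_force: [0.0, -2.2, 0.9]
tool_pos: [0.5948, -0.0468, 0.0311]
wrist_force: [0.1, -2.3, 0.7]
tool_pos: [0.5944, -0.0435, 0.0309]
wrist_force: [0.7, 0.5, -0.7]
[ 0.04493413 -0.09776579  0.03090275]
```

```bash
for i in 1 2; do python3 -m pendant '[[0.001,0,0,0,0,0],[0.002,0,0,0,0,0],[0.002,0,0,0,0,0]]' | grep -E "tool_pos|wrist"; done
```

```text
tool_pos: [0.5944, -0.0418, 0.0311]
wrist_force: [0.4, -0.2, 0.1]
tool_pos: [0.5942, -0.04, 0.0311]
wrist_force: [0.2, -0.0, -0.3]
```

```bash
for i in 1 2; do python3 -m pendant '[[0.001,0,0,0,0,0],[0.002,0,0,0,0,0],[0.002,0,0,0,0,0]]' | grep -E "tool_pos|wrist"; done
python3 - <<'E'
from h import *
st=manip.state(); im=imaging.snapshot("wrist"); cv2.imwrite("pics/w5.png",im); np.savez("w5.npz",**st)
E
```

```text
tool_pos: [0.5941, -0.0386, 0.0313]
wrist_force: [-0.2, -5.8, 0.8]
tool_pos: [0.5942, -0.038, 0.0319]
wrist_force: [-1.8, -14.8, 5.4]
```

View pics/w5.png

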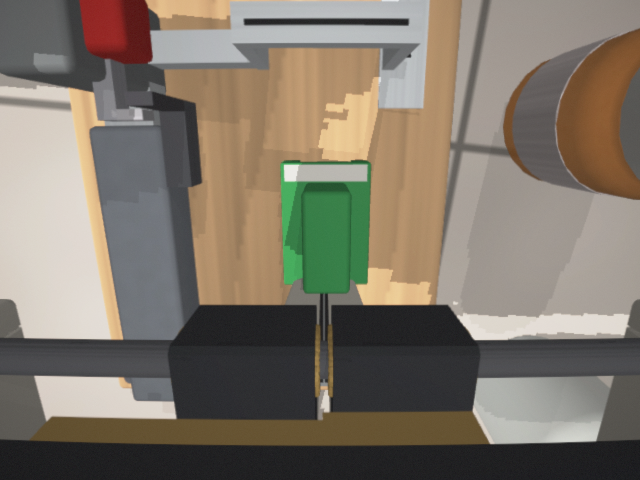

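```bash
python3 -m pendant '[[0.001,0,0,0,0,0],[0.002,0,0,0,0,0],[0.002,0,0,0,0,0]]' | grep -E "tool_pos|wrist"
python3 - <<'E'
from h import *
x=np.load("board.npy"); b=x[:3]
R=lambda p:(p-np.r_[b[:2],0])@Ro.from_euler('z',b[2]).as_matrix()
for n,p in (("w5",[[285,164],[369,164],[284,283],[369,283]]),):
    c=cam("wrist",dict(np.load(n+".npz"))); print(R(ray(c,p,.044)))
print("home front",x[3]+.0315)
st=manip.state(); im=imaging.snapshot("wrist"); cv2.imwrite("pics/w6.png",im); np.savez("w6.npz",**st)
print(R(st["tool_pos"]),np.abs(im.astype(int)-cv2.imread("pics/w5.png")).mean(2)[150:290,270:380].mean())
# row profile of stripe front edge
for n in("w5","w6"):
    g=cv2.imread(f"pics/{n}.png")[150:200,326].astype(int); print(n,g.min(1).tolist()[8:30])
E
```

```text
tool_pos: [0.5942, -0.0374, 0.0325]
wrist_force: [-1.0, -26.3, 8.4]
[[ 0.02583564 -0.03048483  0.044     ]
 [ 0.06624604 -0.03061152  0.044     ]
 [ 0.02336659 -0.0920103   0.044     ]
 [ 0.06809153 -0.09214525  0.044     ]]
home front -0.03016010043708684
[ 0.04545347 -0.09164077  0.03246185] 2.4759090909090906
w5 [135, 105, 96, 73, 51, 59, 113, 173, 177, 178, 179, 179, 179, 176, 178, 176, 177, 176, 177, 177, 176, 175]
w6 [140, 136, 104, 96, 66, 53, 81, 157, 176, 179, 178, 178, 178, 178, 178, 178, 179, 179, 177, 177, 176, 178]
```

Front edge is at -30.5 mm against -30.2 mm expected, with a stiff stop at 26 N, so the heel is home. Next I retreat and look at the head.

```bash
python3 -m pendant '[[-0.012,0,0,0,0,0],[-0.015,0,0,0,0,0],[-0.015,0,-0.05,0,0,0],[-0.015,0,-0.1,0,0,0],[0.03,-0.03,-0.13,0,0,0],[0.075,-0.07,-0.14,0,0,0],[0.113,-0.095,-0.14,0,0,0],[0.113,-0.095,-0.14,0,0,0],[0.113,-0.095,-0.14,0,0,0]]' 0.75
python3 - <<'E'
from h import *
st=manip.state(); im=imaging.snapshot("wrist"); cv2.imwrite("pics/w7.png",im); np.savez("w7.npz",**st)
x=np.load("board.npy"); b=x[:3]
print((st["tool_pos"]-np.r_[b[:2],0])@Ro.from_euler('z',b[2]).as_matrix())
for n in("lock_button","pointer","cursor_mark","head_grip","heel"): print(n,[(d["point"],d["confidence"]) for d in imaging.boxes_of("wrist",n)])
E
```

```text
time: 16.77
tool_pos: [0.4876, 0.0686, 0.1711]
tool_rot: [0.67, 0.743, 0.0, 0.0]
wrist_force: [0.5, -0.0, 0.8]
grip_width: 0.75
grasp_force: 0.0
[-0.04939898  0.02495507  0.17114219]
lock_button [([348.0, 237.5], 0.76)]
pointer []
cursor_mark [([491.9, 136.5], 0.88)]
head_grip []
heel [([438.7, 284.8], 0.96)]
```

View pics/w7.png

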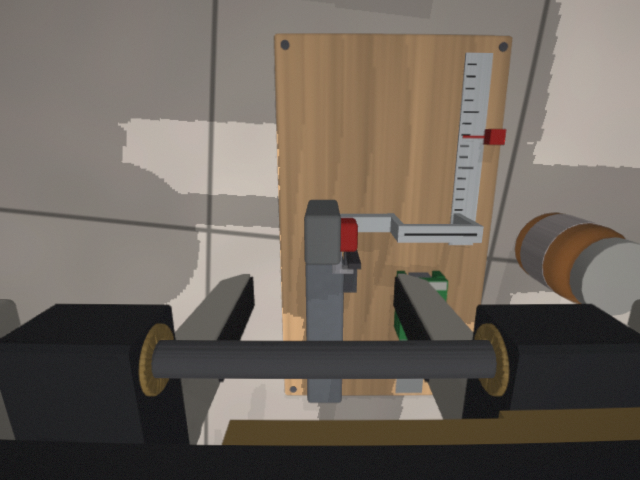

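The view shows the head at (323,235), its button at (348,235), the gate with the pointer post near (478,233), ticks in columns 455-485 and the red cursor at (494,137) with its line at row 137. From here I work numerically.

Run:
```python
from h import *
np.set_printoptions(linewidth=250,precision=4,suppress=True)
st=dict(np.load("w7.npz")); c=cam("wrist",st); x=np.load("board.npy"); b=x[:3]
R=lambda p:(p-np.r_[b[:2],0])@Ro.from_euler('z',b[2]).as_matrix()
im=cv2.imread("pics/w7.png").astype(int)
print("cols 300-365 row 240 g", im[240,300:365,1].tolist()); print("r",im[240,300:365,2].tolist())
print("rows 195-275 col 323", im[195:275,323,1].tolist())
print("button r-g col348 rows 210-260",(im[210:260,348,2]-im[210:260,348,1]).tolist())
red=((im[:,:,2]-im[:,:,1])>70)&((im[:,:,2]-im[:,:,0])>70); red=red.astype(np.uint8)
n,l,s,ce=cv2.connectedComponentsWithStats(red); print([(s[i].tolist(),ce[i].round(1).tolist()) for i in range(1,n) if s[i][4]>8])
print("line rows cols 466-482"); print(red[130:145,460:510])
```

```text
cols 300-365 row 240 g [126, 127, 117, 110, 86, 77, 80, 89, 93, 91, 92, 91, 91, 91, 92, 92, 92, 92, 90, 94, 93, 93, 93, 92, 91, 93, 94, 92, 93, 93, 94, 93, 93, 94, 95, 95, 95, 91, 88, 80, 58, 37, 36, 34, 36, 37, 37, 38, 39, 33, 38, 37, 40, 39, 38, 36, 36, 57, 104, 110, 107, 107, 106, 102, 105]
r [158, 157, 145, 138, 100, 78, 80, 86, 91, 90, 91, 90, 91, 91, 91, 91, 91, 90, 89, 92, 91, 91, 92, 91, 90, 91, 92, 91, 91, 93, 93, 92, 93, 92, 94, 94, 95, 91, 87, 80, 87, 129, 134, 134, 134, 135, 135, 135, 135, 133, 136, 136, 136, 136, 136, 132, 126, 109, 132, 136, 133, 132, 131, 127, 129]
rows 195-275 col 323 [119, 118, 119, 117, 100, 67, 61, 63, 63, 60, 63, 63, 60, 63, 62, 59, 63, 62, 61, 64, 71, 80, 85, 90, 91, 92, 92, 92, 92, 92, 92, 92, 94, 92, 92, 93, 95, 93, 94, 92, 94, 90, 92, 92, 91, 92, 91, 91, 94, 92, 93, 93, 93, 92, 93, 93, 92, 94, 93, 94, 94, 93, 94, 94, 93, 93, 95, 91, 86, 79, 89, 95, 95, 94, 94, 93, 94, 93, 91, 92]
button r-g col348 rows 210-260 [28, 28, 27, 17, 2, -1, 3, 16, 47, 61, 68, 68, 68, 80, 88, 93, 96, 97, 97, 98, 99, 99, 100, 97, 98, 99, 99, 98, 98, 98, 96, 99, 98, 99,
[... 1057 characters left out ...]
 0 0 0 0 0 0 0 0 0 0 0 0 0 0 0 0 0 0 0 0 1 1 1 1 1 1 1 1 1 1 1 1 1 1 1 0 0 0 0 0]
 [0 0 0 0 0 0 0 0 0 0 0 0 0 0 0 0 0 0 0 0 0 0 0 0 0 0 0 0 0 0 1 1 1 1 1 1 1 1 1 1 1 1 1 1 1 0 0 0 0 0]
 [0 0 0 0 0 0 0 0 0 0 0 0 0 0 0 0 0 0 0 0 0 0 0 0 0 0 0 0 0 0 1 1 1 1 1 1 1 1 1 1 1 1 1 1 1 0 0 0 0 0]
 [0 0 0 0 0 0 0 0 0 0 0 0 0 0 0 0 0 0 0 0 0 0 0 0 0 0 0 0 0 0 1 1 1 1 1 1 1 1 1 1 1 1 1 1 1 0 0 0 0 0]
 [0 0 0 0 0 0 0 0 0 0 0 0 0 0 0 0 0 0 0 0 0 0 0 0 0 0 0 0 0 0 1 1 1 1 1 1 1 1 1 1 1 1 1 1 0 0 0 0 0 0]
 [0 0 0 0 0 0 0 0 0 0 0 0 0 0 0 0 0 0 0 0 0 0 0 0 0 0 0 0 0 0 1 1 1 1 1 1 1 1 1 1 1 1 1 1 0 0 0 0 0 0]
 [0 0 0 0 0 0 0 0 0 0 0 0 0 0 0 0 0 0 0 0 0 0 0 0 0 0 0 0 0 0 0 0 0 0 0 0 0 0 0 0 0 0 0 0 0 0 0 0 0 0]]
```

```bash
cat > ruler.py <<'E'
from h import *
def ticks(npz,png,z=.0175,x0=.09,x1=.115,y0=.0,y1=.19,out=None):
    """rectify ruler strip at height z into board frame; 4 px/mm"""
    st=dict(np.load(npz)); c=cam("wrist",st); b=np.load("board.npy")[:3]; im=cv2.imread(png)
    xs=np.arange(x0,x1,.00025); ys=np.arange(y0,y1,.00025); X,Y=np.meshgrid(xs,ys)
    p=proj(c,world(b,np.c_[X.ravel(),Y.ravel(),np.full(X.size,z)])).astype(np.float32).reshape(X.shape+(2,))
    return xs,ys,cv2.remap(im,p[...,0],p[...,1],cv2.INTER_CUBIC).astype(int)
E
python3 - <<'E'
from ruler import *
np.set_printoptions(linewidth=250,precision=4,suppress=True)
st=dict(np.load("w7.npz")); c=cam("wrist",st); b=np.load("board.npy")[:3]
R=lambda p:(p-np.r_[b[:2],0])@Ro.from_euler('z',b[2]).as_matrix()
print("head centre",R(ray(c,[[322.2,239.8]],.095)),"edges",R(ray(c,[[304.5,240],[340,240]],.095))[:,0],R(ray(c,[[323,215],[323,264]],.095))[:,1])
print("button outer",R(ray(c,[[356.8,236]],.080)))
h=R(ray(c,[[322.2,239.8]],.095))[0]
print("cursor line",R(ray(c,[[463,136],[484,136.5]],.0175)))
im=cv2.imread("pics/w7.png"); print("ruler cols: row150",im[150,450:500].min(1).tolist())
xs,ys,r=ticks("w7.npz","pics/w7.png",x0=.06,x1=.13)
g=r.min(2)
for k in range(0,g.shape[1],12): 
    col=g[:,k:k+4].mean(1); d=(np.r_[col[6:],[0]*6]+np.r_[[0]*6,col[:-6]])/2-col
    from scipy.signal import find_peaks
    pk=find_peaks(d,height=25,distance=16)[0]
    print(round(xs[k]*1e3,1),round(col.mean()),(ys[pk]*1e3).round(1).tolist())
E
```

```text
head centre [[-0.0517  0.024   0.095 ]] edges [-0.0652 -0.0381] [0.0433 0.0045]
button outer [[-0.024   0.0229  0.08  ]]
cursor line [[0.0777 0.1012 0.0175]
 [0.0973 0.1009 0.0175]]
ruler cols: row150 [87, 86, 84, 82, 85, 85, 86, 104, 146, 151, 152, 150, 150, 150, 151, 151, 152, 153, 156, 153, 151, 149, 148, 149, 152, 152, 150, 152, 152, 147, 144, 139, 136, 115, 90, 86, 88, 84, 84, 82, 82, 84, 80, 81, 83, 85, 83, 82, 80, 91]
60.0 92 [7.8]
63.0 91 [7.8]
66.0 92 [7.8]
69.0 89 [7.8]
72.0 93 [7.8]
75.0 136 [7.8, 32.5, 42.8, 52.8, 63.0, 73.0, 92.8, 102.5, 112.5, 122.8, 153.2, 173.3]
78.0 126 [7.8, 32.5, 42.8, 52.8, 62.8, 72.8, 82.5, 92.5, 101.8, 112.5, 122.8, 132.8, 142.8, 152.8, 162.8, 173.3]
81.0 127 [7.8, 32.5, 42.8, 52.8, 62.5, 72.5, 82.5, 92.5, 102.3, 112.5, 122.8, 132.8, 142.5, 152.8, 162.8, 173.3]
84.0 136 [7.8, 72.5, 100.8, 122.8]
87.0 136 [7.8, 72.5, 100.8, 122.8, 173.3]
90.0 139 [7.8, 100.8, 173.3]
93.0 138 [7.8, 101.0, 173.0]
96.0 137 [7.8, 101.0, 173.3]
99.0 90 [7.5, 107.0]
102.0 89 []
105.0 87 []
108.0 81 []
111.0 77 []
114.0 117 [94.8, 106.8]
117.0 120 []
120.0 115 []
123.0 113 []
126.0 112 []
129.0 112 []
```

```bash
python3 - <<'E'
from h import *
b=np.load("board.npy")[:3]
print(rel(world(b,[-.049,.0235,.055])[0],.102))
E
python3 -m pendant '[[-0.0015,0,0.04,0,0,0],[-0.0015,0,0.08,0,0,0],[-0.0015,0,0.105,0,0,0],[-0.0015,0,0.116,0,0,0],[-0.0015,0,0.116,0,0,0],[-0.0015,0,0.116,0,0,0]]'
```

```text
(array([-0.00093777,  0.00044604,  0.11586284]), np.float64(0.00015844286982380495))
time: 17.82
tool_pos: [0.4883, 0.067, 0.0563]
tool_rot: [0.67, 0.743, 0.001, 0.0]
wrist_force: [0.3, 0.6, -0.1]
grip_width: 0.756
grasp_force: 0.0
```

```bash
python3 -m pendant '[[0,0,0,0,0,0],[0,0,0,0,0,0],[0,0,0,0,0,0],[0,0,0,0,0,0],[0,0,0,0,0,0],[0,0,0,0,0,0]]' 0.0
python3 - <<'E'
from h import *
b=np.load("board.npy")[:3]; st=manip.state(); np.savez("grip.npz",**st)
print((st["tool_pos"]-np.r_[b[:2],0])@Ro.from_euler('z',b[2]).as_matrix(), Ro.from_quat(st["tool_rot"]).as_matrix().T@np.r_[-np.sin(.102),np.cos(.102),0])
E
```

```text
time: 18.58
tool_pos: [0.488, 0.0671, 0.0558]
tool_rot: [0.67, 0.743, 0.0, 0.0]
wrist_force: [-0.0, -0.0, 5.7]
grip_width: 0.321
grasp_force: 30.1
[-0.04922338  0.02345478  0.05576678] [9.99999512e-01 9.86808083e-04 4.91943675e-05]
```

```bash
python3 -m pendant '[[0.005,0,0,0,0,0],[0.014,0,0,0,0,0],[0.024,0,0,0,0,0],[0.034,0,0,0,0,0],[0.044,0,0,0,0,0],[0.054,0,0,0,0,0],[0.064,0,0,0,0,0],[0.073,0,0,0,0,0],[0.078,0,0,0,0,0],[0.078,0,0,0,0,0],[0.078,0,0,0,0,0]]'
python3 - <<'E'
from ruler import *
b=np.load("board.npy")[:3]; R=lambda p:(p-np.r_[b[:2],0])@Ro.from_euler('z',b[2]).as_matrix()
st=manip.state(); im=imaging.snapshot("wrist"); cv2.imwrite("pics/w8.png",im); np.savez("w8.npz",**st)
top=imaging.snapshot("top"); cv2.imwrite("pics/top8.png",top)
print("moved",R(st["tool_pos"])-R(np.load("grip.npz")["tool_pos"]),st["wrist_force"])
for n in("pointer","cursor_mark","heel"): print(n,[(d["point"],d["confidence"]) for d in imaging.boxes_of("wrist",n)])
i=im.astype(int); red=(((i[:,:,2]-i[:,:,1])>50)&((i[:,:,2]-i[:,:,0])>50)).astype(np.uint8)
n,l,s,ce=cv2.connectedComponentsWithStats(red); print([(s[k].tolist(),ce[k].round(1).tolist()) for k in range(1,n) if s[k][4]>8])
dk=(i.max(2)<45).astype(np.uint8); dk[290:]=0
n,l,s,ce=cv2.connectedComponentsWithStats(dk); print([(s[k].tolist(),ce[k].round(1).tolist()) for k in range(1,n) if s[k][4]>5])
E
```

```text
time: 19.95
tool_pos: [0.4801, 0.1444, 0.0558]
tool_rot: [0.67, 0.743, 0.0, 0.001]
wrist_force: [1.4, -3.8, 5.7]
grip_width: 0.325
grasp_force: 30.1
moved [2.87968521e-04 7.77181893e-02 1.19845467e-05] [ 1.38444599 -3.82811675  5.70028289]
pointer [([350.2, 281.4], 0.86)]
cursor_mark [([558.3, 255.3], 0.74)]
heel []
[([539, 244, 40, 26, 624], [561.9, 255.1]), ([351, 263, 7, 56, 216], [353.5, 290.7])]
[([288, 282, 3, 8, 15], [289.1, 286.1]), ([356, 282, 4, 8, 20], [357.8, 286.1]), ([454, 288, 113, 2, 225], [509.8, 288.5])]
```

Run:
```python
import cv2
im=cv2.imread("pics/w8.png").astype(int)
for r in range(240,284,2): print(r," ".join(f"{v:3d}" for v in im[r,500:580:2].min(1)))
print("red")
for r in range(248,264): print(r," ".join(f"{v:3d}" for v in (im[r,510:570:2,2]-im[r,510:570:2,1])))
```

```text
240  96  97  91  91  93  91 151 164 168 162 161 164 165 166 163 162 161 162 164 163 161 159 162 165 104 101 100  98  96  96  93  92  90  87  90 136 137 137 137 137
242  95  95  91  91  93  96 156 165 166 164 162 164 165 165 165 162 161 164 165 163 164 161 161 162  98  97  95  93  93  91  89  87  88  87  93 138 137 139 138 137
244  96  93  91  92  95  97 162 163 166 163 162 163 167 166 164 163 161 164 165 162 164 160 160  97  36  39  38  33  32  33  34  35  45  76 101 138 138 136 138 137
246  96  95  92  92  95 108 161 118 110 114 114 115 136 161 163 160 162 165 164 163 163 162 134  27  21  26  29  24  25  27  23  24  24  26  61 116 129 137 136 138
248  94  93  92  93  91 117 151 100  85  91 103 107 107 116 145 157 163 164 165 162 161 161 106  22  25  24  19  26  27  25  23  25  26  23  25  28  48 103 132 135
250  96  93  91  92  90 127 147  91  85  86  87  95 106 108 108 115 144 160 163 163 160 162  90  18  18  23  20  20  22  25  32  27  30  32  30  30  29  31  48  97
252  95  92  92  93  88 137 147  86  84  85  86  84  87  98 106 107 107 118 143 141 138 136  59  18  22  19  20  25 
[... 3795 characters left out ...]
  -1  -3  -2  -1  -1  -1   0   2  14  40  53  54  55  67 101 106 102 104 104 104
259  -3  -3   0  -1  -1   0  -1  -1  -2  -2  -2  -2  -2  -1  -1  -1   0  -1   1  16  39  52  52  78 103 106 104 102 104 103
260  -2  -2  -1  -2  -1  -2  -2  -1  -1  -3   0  -2  -2  -2  -2  -1  -1   0  -1   1  16  39  50  80 104 104 105 103 103 105
261  -3  -1  -1  -1  -1  -1  -1   0  -2  -3  -1  -1  -1  -2  -2  -2  -1   0   0   0   1  16  41  82 103 102 104 102 102 105
262  -3  -2   0  -1  -1  -2  -2  -1  -2  -1  -2   0  -1  -1  -1  -1  -1  -2  -2  -2  -2   3  17  80 105 102 103 102 103 106
263  -2  -2  -1   0  -1  -1  -1  -2  -2  -2  -1  -1  -1  -2  -1  -2  -1   0  -2  -2  -2  -2   3  44  95 103 103 105 102 104
```

Run:
```python
from h import *
np.set_printoptions(precision=4,suppress=True)
b=np.load("board.npy")[:3]; R=lambda p:(p-np.r_[b[:2],0])@Ro.from_euler('z',b[2]).as_matrix()
for n,cols,rr in(("w7",(420,450,465),(225,245)),("w8",(480,510,540),(280,297))):
    c=cam("wrist",dict(np.load(n+".npz"))); im=cv2.imread(f"pics/{n}.png").astype(float).mean(2)
    for k in cols:
        p=im[rr[0]:rr[1],k-2:k+3].mean(1); w=np.clip(np.median(p)*.8-p,0,None); r=rr[0]+(w*np.arange(len(p))).sum()/w.sum()
        print(n,k,round(r,2),R(ray(c,[[k,r]],.074))[0], [round(v) for v in p])
c=cam("wrist",dict(np.load("w8.npz"))); print("cursor w8",R(ray(c,[[542,253.6]],.0175)))
# tick fit in w7
t=np.array([32.5,42.8,52.8,62.8,72.7,82.5,92.5,112.5,122.8,132.8,142.7,152.8,162.8]); k=np.array([1,2,3,4,5,6,7,9,10,11,12,13,14])
f=np.polyfit(t,k,1); print("cursor in ticks",np.polyval(f,[100.8,101.0]),"mm/tick",1/f[0], "resid",np.abs(np.polyval(f,t)-k).max())
```

```text
w7 420 233.84 [0.0285 0.023  0.074 ] [111, 143, 156, 157, 159, 158, 159, 151, 96, 46, 79, 149, 158, 159, 160, 160, 156, 145, 121, 117]
w7 450 233.32 [0.0532 0.0234 0.074 ] [108, 141, 154, 157, 158, 158, 159, 151, 96, 47, 78, 147, 156, 158, 158, 157, 157, 149, 138, 132]
w7 465 233.31 [0.0657 0.0234 0.074 ] [106, 139, 153, 155, 157, 157, 158, 150, 95, 45, 66, 126, 152, 156, 157, 157, 156, 156, 157, 152]
w8 480 288.54 [0.0302 0.1004 0.074 ] [172, 171, 170, 171, 172, 170, 138, 67, 36, 37, 66, 130, 166, 170, 171, 172, 171]
w8 510 288.38 [0.0459 0.1004 0.074 ] [169, 169, 169, 170, 170, 167, 124, 60, 35, 36, 72, 138, 165, 168, 169, 169, 169]
w8 540 288.36 [0.0617 0.1003 0.074 ] [166, 166, 167, 168, 168, 163, 120, 64, 34, 35, 75, 146, 162, 165, 167, 167, 166]
cursor w8 [[0.096  0.1008 0.0175]]
cursor in ticks [7.8105 7.8305] mm/tick 10.008218779596806 resid 0.020478366143263926
```

```bash
python3 -m pendant '[[0.0006,0,0,0,0,0],[0.0006,0,0,0,0,0],[0.0006,0,0,0,0,0],[0.0006,0,0,0,0,0]]'
python3 - <<'E'
from h import *
b=np.load("board.npy")[:3]; R=lambda p:(p-np.r_[b[:2],0])@Ro.from_euler('z',b[2]).as_matrix()
st=manip.state(); print("moved",R(st["tool_pos"])-R(np.load("grip.npz")["tool_pos"]),st["grip_width"])
im=imaging.snapshot("wrist"); c=cam("wrist",st); g=im.astype(float).mean(2)
for k in(480,510,540):
    p=g[280:297,k-2:k+3].mean(1); w=np.clip(np.median(p)*.8-p,0,None); print(R(ray(c,[[k,280+(w*np.arange(17)).sum()/w.sum()]],.074))[0])
i=im[252:262,538:545].astype(int); print((i[:,:,2]-i[:,:,1]).tolist())
tc=cam("top"); t=imaging.snapshot("top"); print([(d["point"],d["confidence"]) for d in imaging.boxes_of("top","heel")], proj(tc,world(b,[.045,-.0617,.06])))
E
```

```text
time: 20.7
tool_pos: [0.48, 0.1448, 0.0558]
tool_rot: [0.67, 0.743, 0.0, 0.001]
wrist_force: [0.8, -3.3, 6.4]
grip_width: 0.324
grasp_force: 30.1
moved [2.88446540e-04 7.81526260e-02 1.29655104e-05] 0.32417473793051604
[0.03021049 0.10083602 0.074     ]
[0.04586987 0.10080845 0.074     ]
[0.06168094 0.10074141 0.074     ]
[[3, 5, 5, 6, 9, 16, 31], [20, 37, 45, 45, 46, 49, 63], [11, 39, 65, 84, 92, 96, 94], [-1, 5, 25, 49, 73, 91, 92], [-2, -2, 1, 6, 26, 48, 66], [0, -1, -1, -1, 1, 6, 24], [0, -1, -1, -2, -1, -1, 3], [-1, 0, 0, 0, 0, -1, -1], [0, -1, -1, -2, -1, -1, -1], [-1, -1, -2, -3, -2, -1, -2]]
[([463.6, 277.8], 0.94), ([322.1, 258.4], 0.93), ([409.1, 242.1], 0.62)] [[320.10997421 257.71380581]]
```

```bash
python3 -c "
from bench import manip
print(manip.sign_off())"
```

```text
the job is handed in; nothing more can be done
None
```

I handed the job in with the heel block on the rail, hard against its stop and let go, and the unlocked stop arm still held 78.2 mm out; the cursor reads 78.2 mm on the ruler, but the gate post hid the pointer tip, so I set the arm from the ruler ticks and gate bar, not the tip itself.

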